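# Load the capsule sealer

## Task

Press the thumb latch at the front of the capsule sealer so that its sprung lid pops up, stand the slimmer of the two steel coffee capsules upright in the round cradle, knob up, and let go of it. Then swing the lid down over it until the latch snaps and the lid stays shut, holding the capsule down fully home. Leave the wider capsule and the crockery and tools round about where they are.

Things in the scene. Friction and masses are not known exactly. Their poses are not given: they have to be found in the camera images.
- sealer: Capsule sealer, fixed: black box with steel top, x -62 to +88 mm, 94 mm wide (y), top plate 62 mm above the worktop. Origin at worktop height under the cradle's axis; -x is the front, where the latch lever sticks out to x = -119 mm; the lid is hinged at the back (+x) between steel ears rising to 37 mm above the top plate. Stands turned by up to 70 degrees.
- cradle (a point): Centre of the cradle's mouth, level with the top plate; z up. A round hole 43 mm across, small chamfer, with a sprung floor plate 25 mm down that carries a capsule without sinking (flange then 8 mm above the top plate) and yields 9.5 mm under pressure (2 to 4 N). Fully home the flange is down on the plate; the shut lid holds it within about 2 mm of that.
- lid_hinge (a point): Point on the axis of the lid's hinge, midway along it; axes as sealer. The axis runs along y, 50 mm behind the cradle's axis, 30 mm above the top plate.
- lid_front (a point): Point on the lid's outer face, on its rubber grip patch, 80 mm from the hinge axis: push here to close. Lid: aluminium plate 64 mm wide, 8 mm thick, outer face 4 mm off the hinge axis, ending 98 mm from it; at 103 mm a striker bar 24 mm wide. z: outward normal (up when shut); -x: from hinge to free end. A rubber foot beneath presses on the capsule's knob.
- lid (a joint): Lid angle, rad: 0 shut (rests latched at 0.01 to 0.03), 1.95 open, leaning back 20 degrees past upright. A spring (0.2 N m shut, little when open) swings it up when unlatched and holds it open: to close, push its outer face from behind, round to the front and down; with a capsule in, the end takes 6 to 12 N. It must be pushed to about 0 for the latch to snap.
- thumb_pad (a point): Top centre of the black ribbed thumb pad (28 mm along x, 30 mm along y) of the latch lever, 105 mm in front of the cradle's axis, 12 mm above the top plate, nothing under it. Press it straight down. Moves with the lever; its axes equal the sealer's when not pressed.
- latch (a joint): Latch lever angle, rad: 0 at rest, 0.3 pressed to its stop (pad 15 mm lower, about 2 N). Releases the lid at 0.1 to 0.15; springs back by itself. Its hook (top 46 mm above the top plate, 51 to 67 mm in front of the cradle's axis) catches the lid's striker bar when the lid is pushed shut.
- slim_capsule: Slimmer refillable steel capsule, loose, standing upright: body 38 mm across under the flange, 32 mm at the foot; flange 47 mm across, 33 to 36 mm above the foot; low dome to 39 mm; on it a black round knob 18 mm across, 16 mm tall (top 55 mm above the foot). 56 to 112 g. Origin: centre of the underside; z towards the knob. Grasp the knob from above.
- slim_capsule_knob (a point): Middle of the slim capsule's knob, 47 mm above its foot.
- wide_capsule: The wider capsule, same height, knob and look, but 51 mm across the body and 60 mm across the flange: too wide for the cradle. Stays where it is. Origin: centre of the underside.
- shot_glass: Bystander: small clear glass, 47 mm across, 58 mm tall, between the capsules. Origin: centre of the underside.
- espresso_cup: Bystander: pale espresso cup, blue inside, 58 mm across, 55 mm tall, with a handle. Origin: centre of the underside.
- small_pitcher: Bystander: small steel milk pitcher, 67 mm across, 76 mm tall, at the front right. Origin: centre of the underside.
- grinder_brush: Bystander: brush with wooden handle, 150 mm long, lying at the front of the worktop. Origin: centre of the underside.
- teaspoon: Bystander: teaspoon, 130 mm long, lying at the front of the worktop. Origin: centre of the underside.
Not all that is in view belongs to the job. What is shaped like the slim_capsule but blue is not meant.

How it is judged:
On the way, in this order (a step that is already met when the one before it is completed fails the run):
1. the latch has been pressed and the lid has popped up (value of joint lid above 1.4 rad), for 0.2 s.
2. the slim capsule stands upright in the cradle, let go, with the lid still open (horizontal distance between slim_capsule and cradle below 0.006 m and z of slim_capsule in the frame of cradle below -0.021 m and angle between slim_capsule's own z axis and vertical below 0.2 rad and contact force between the fingers and slim_capsule below 0.1 N and value of joint lid above 1 rad), for 0.2 s.
At the end, for the whole second after the job is handed in: The lid stays latched shut (lid below 0.05 rad, latch lever below 0.08 rad); the slim capsule is upright (0.12 rad) in the cradle, centred within 6 mm, at rest, pressed home (flange within 3.5 mm of the top plate); the wide capsule is within 3 cm of its start (value of joint lid below 0.05 rad and value of joint latch below 0.08 rad and horizontal distance between slim_capsule and cradle below 0.006 m and z of slim_capsule in the frame of cradle below -0.0295 m and angle between slim_capsule's own z axis and vertical below 0.12 rad and linear speed of slim_capsule below 0.02 m/s and distance of wide_capsule from where it was at the start of the episode below 0.03 m); the robot touches nothing.
It fails at once if the wider capsule is shifted by more than 3 cm or tipped (distance of wide_capsule from where it was at the start of the episode above 0.03 m or angle between wide_capsule's own z axis and vertical above 0.5 rad).
It fails at once if a bystander is shifted by more than 4 cm or a standing one tipped (distance of any of shot_glass, espresso_cup, small_pitcher, grinder_brush, teaspoon from where it was at the start of the episode above 0.04 m or angle between any of shot_glass, espresso_cup, small_pitcher's own z axis and vertical above 0.6 rad).
It also fails if it takes over 58 s, if anything falls off the work surface, if the arm or the gripper's body presses on something with over 40 N, if the wrist force passes 120 N, or if a joint passes its speed limit or range.

## Robot

A 7-joint arm with a two-finger parallel gripper is mounted at the origin on a cart in front of the work surface, level with it; the furniture and walls round the work are solid. World frame = base frame: x ahead of the robot, y to its left, z up, the work surface at z = 0. Lengths are in m, angles in rad, forces in N, time in s.
With the tool pointing down it reaches from about 0.4 to 0.75 m from the base axis. Payload 19.5 kg.
Tool frame: the origin (TCP) lies between the finger pads; the fingertips stand 25 mm ahead of it and the grasp point (between the pads) lies 6 mm ahead of it; z points along the fingers, y is the direction in which the jaws open and shut (so a half turn about z gives the same grasp; the last joint's range is limited). The gripper opens to 85 mm and grips with 20 to 120 N. Pads are 22 mm wide; open, the fingers measure 114 mm over their backs; the gripper's body (76 mm by 85 mm) begins 54 mm behind the grasp point. The pads swing forward as they close: fully open they stand 13 mm farther back than shut.
Start: joints at [1.225, 0.707, -0.028, 1.485, 0.022, 0.951, -0.075], TCP at [0.172, -0.549, 0.256] pointing down, gripper open.
Joint ranges: [-2.71, 2.71], [-0.32, 2.16], [-1.57, 1.52], [0, 2.45], [-1.46, 4.6], [0, 2.02], [-2.83, 2.83]. Speed limits (rad/s): [1.89, 1.89, 2.57, 2.57, 3.01, 3.01, 3.01].

## Interface

Orientations are given as a unit quaternion [w, x, y, z].
In Python, from rig import manip, get_image gives the robot as it stands.
- The arm moves only by the shell command python3 -m handwheel 'ROWS'. ROWS is JSON, one flat list of numbers, 7 for each row, row after row: the turn, a rotation vector about the world's x, y, z in degrees, then the shift along the world's x, y, z in mm, then the finger opening in mm, from 0 to 85.4. A call has 1 to 10 rows; each row is the pose to reach, as a shift and turn from the pose measured when the call began; what a row does not reach only later rows make up. A row lasts 1/8 s, in which the tool goes at most 62.5 mm and 10.7 degrees, less where a joint would pass 70% of its speed; a pose out of reach is approached as far as the arm can. A call with a gripper value outside its range is refused whole. The fingers move at their own pace and stop on an object; the grip force is fixed at half the most. Time passes only in rows, so rows that repeat a pose let the fingers close. It gives the time, the measured TCP pose, the force and the opening at its end, in the units of the state.
- manip.sense(): the state, without advancing time (a new reading comes with each control period).
- get_image(name): name is "scene" or "top" or "wrist"; returns a dict with "frame" (384x512x3 uint8, red, green, blue), "range_z" (384x512 float32, m along the optical axis (not along the pixel's ray), 0 where there is no reading), "camera_matrix" (3x3 intrinsics, pixels), "T" (4x4, takes a point from camera to world coordinates). Camera axes: x right, y up, looking along -z (the intrinsics and any distortion apply to the point x, -y, -z); pixel columns grow to the right and rows downward; lengths in m; the calibration is good to about 2 mm. A picture is of the moment at which its call begins.
- manip.job_done(): hands the job in, once; it reports no verdict.
The state is a dict: "time_s": time; "joints": joint angles; "qvel": joint speeds; "effort": joint torques, N m; "tool_pos": TCP position; "tool_rot": TCP orientation; "contact_force": force on the tool from outside, world axes, zero at the start; "torque": the same for the moment, N m; "gripper_width": finger opening in m.
Only numpy, scipy, OpenCV 4.12 (cv2) and the standard library are available. Lean on these libraries where they do the work, as an engineer would, in place of code of your own. Each camera call takes 0.05 s, during which the arm holds its last target. There are 200 camera calls.

## Working session

There is one attempt and no reset: what is moved stays moved. The work goes in short steps, Python scripts to look and compute and a shell command to move; the robot and the scene stay as the last step left them, time stands still between calls to the robot, and variables do not carry over. Pictures are saved under pics/ and viewed, about 8 in all and at most 12, crops included, and the job is handed in when it is done.

```bash
mkdir -p pics
cat > h.py <<'E'
import numpy as np, cv2
from rig import manip, get_image
def snap(n,f):
    d=get_image(n); np.savez(f'pics/{f}.npz',**d); cv2.imwrite(f'pics/{f}.png',d['frame'][:,:,::-1]); return d
def load(f): return np.load(f'pics/{f}.npz')
def pt(d,u,v,r=1):
    z=d['range_z'][v-r:v+r+1,u-r:u+r+1]; z=np.median(z[z>0]); K=d['camera_matrix']
    p=[(u-K[0,2])/K[0,0]*z,-(v-K[1,2])/K[1,1]*z,-z,1]; return (d['T']@p)[:3]
def cloud(d):
    K=d['camera_matrix']; z=d['range_z']; v,u=np.indices(z.shape)
    p=np.stack([(u-K[0,2])/K[0,0]*z,-(v-K[1,2])/K[1,1]*z,-z,np.ones_like(z)],-1); q=(p@d['T'].T)[...,:3]; q[z<=0]=np.nan; return q
E
python3 - <<'E'
from h import *
a=snap('scene','s0');b=snap('top','t0')
print(manip.sense()); print(b['T'],b['camera_matrix'])
E
cat > crop.py <<'E'
E
python3 -c "
import cv2,numpy as np
a=cv2.imread('pics/s0.png');b=cv2.imread('pics/t0.png')
cv2.imwrite('pics/t0b.png',cv2.resize(b,(800,600)))"
```

```text
{'time_s': 0.1, 'joints': array([ 1.22528974,  0.70702732, -0.02761534,  1.48492941,  0.02199411,
        0.95087551, -0.07553741]), 'qvel': array([ 0.00169403, -0.00158093, -0.00018029,  0.00103975, -0.00150673,
        0.00047939,  0.00085145]), 'effort': array([ 8.28614484e-04, -8.84285331e+01,  1.23699892e+00, -2.36456859e+01,
        1.72733719e-02,  4.99338741e-03,  7.54593145e-06]), 'tool_pos': array([ 0.1719579 , -0.54848011,  0.2558873 ]), 'tool_rot': array([-4.61437828e-04,  9.88488024e-01,  1.51298402e-01, -8.22157091e-05]), 'contact_force': array([0.67139368, 0.11641468, 0.1027224 ]), 'torque': array([ 0.02184715, -0.00734516, -0.05075845]), 'gripper_width': 0.08518015919246519}
[[-0.17561207  0.93124357 -0.31928953  0.13226629]
 [-0.98441894 -0.16905428  0.04837346 -0.04482984]
 [-0.00892979  0.32280963  0.94642179  1.15003799]
 [ 0.          0.          0.          1.        ]] [[427.15963122   0.         257.92271927]
 [  0.         427.15963122 189.4058654 ]
 [  0.           0.           1.        ]]
```

View pics/t0b.png

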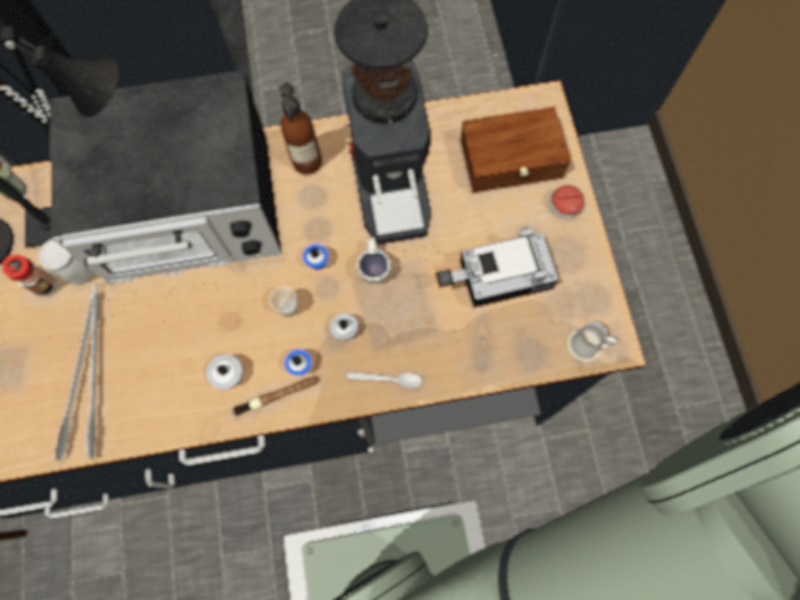

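View pics/s0.png

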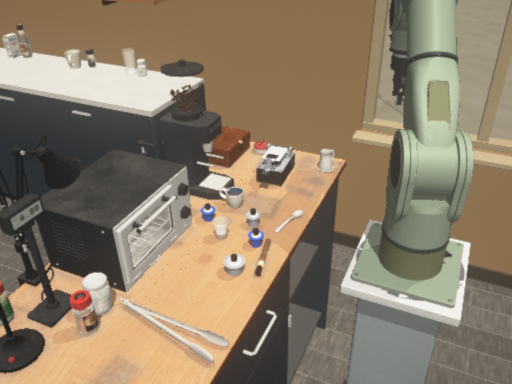

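Top view (800x600): steel capsules are at (343,326) and (225,371). The blue lookalikes at (316,256) and (298,362) are not meant. The shot glass is at (284,301), and the sealer is at (507,268) with its thumb pad at (446,278), front facing image-left. Next I'll measure these and crop them.

Run:
```python
from h import *
d=load('t0'); q=cloud(d)
print('scale: ',pt(d,230,230))
for n,u,v in [('A knob',220,207),('B knob',143,237),('pad',285,178),('glass',182,193),('pitcher',376,219),('cup',240,170),('top plate?',325,166)]:
    print(n,np.round(pt(d,u,v),4))
# capsules: flange pts by height
for n,c in [('A',pt(d,220,207)),('B',pt(d,143,237))]:
    for lo,hi in [(.028,.041),(.045,.06)]:
        m=(np.hypot(q[...,0]-c[0],q[...,1]-c[1])<.045)&(q[...,2]>lo)&(q[...,2]<hi)
        p=q[m]; 
        if len(p)>3:
            (cx,cy),r=cv2.minEnclosingCircle(p[:,:2].astype(np.float32)); print(n,lo,len(p),cx,cy,2*r,p[:,2].max(),p[:,:2].mean(0))
# sealer
c=pt(d,325,166)
m=(np.hypot(q[...,0]-c[0],q[...,1]-c[1])<.16)&(q[...,2]>.05)&(q[...,2]<.13)
v,u=np.nonzero(m); print(u.min(),u.max(),v.min(),v.max())
p=q[m]; 
r=cv2.minAreaRect((p[:,:2]*1000).astype(np.float32)); print(r)
im=cv2.imread('pics/t0.png')
x=cv2.resize(im[130:210,270:370],(800,640),interpolation=cv2.INTER_CUBIC)
y=cv2.resize(im[180:260,120:250],(800,492),interpolation=cv2.INTER_CUBIC)
cv2.imwrite('pics/c1.png',cv2.resize(np.hstack([cv2.resize(x,(400,320)),cv2.resize(y,(400,246+74))[:320]]),(800,320)))
np.set_printoptions(linewidth=250)
for vv in range(146,206,5): print(vv,(q[vv,276:366:6,2]*1000).round())
```

```text
scale:  [ 4.17503422e-01 -7.10509553e-03  3.37151681e-04]
A knob [0.4706 0.0076 0.0558]
B knob [0.4261 0.2183 0.0543]
pad [ 0.5142 -0.1771  0.0737]
glass [0.5429 0.1086 0.0144]
pitcher [ 0.3756 -0.4091  0.0041]
cup [ 0.5837 -0.0629  0.0105]
top plate? [ 0.5206 -0.2853  0.0962]
A 0.028 170 0.4723489284515381 0.010841337032616138 0.047653522342443466 0.040841940981366065 [0.47143669 0.01148682]
A 0.045 42 0.47164711356163025 0.011262097395956516 0.01869252324104309 0.05784745333339392 [0.47138624 0.01115282]
B 0.028 325 0.4298621416091919 0.22408275306224823 0.06010732799768448 0.040955465206831576 [0.4288097  0.22376242]
B 0.045 41 0.4317173361778259 0.22037313878536224 0.025345472618937492 0.05886176377027286 [0.42895036 0.22297891]
278 368 145 210
((476.05352783203125, -265.80682373046875), (188.57215881347656, 207.72682189941406), 2.995286226272583)
146 [ 2. -4.  7. -2. -1. -2.  2. -0. -3. -1. 97.  4. -2.  4.  1.]
151 [-2.  2.  3.  1.  1.  1.  0. -3. -2.  2. 96. 62.  1. -4.  1.]
156 [ 3. -0. -0.  3.  1.  3. -1. 97. 95. 97. 97. 65. 60. -5.  1.]
161 [  5.  -1.  -1.   2.  65.  93. 101.  96.  94.  98.  97.  96.  64.  -4.  -3.]
166 [ -0.  -1.  -3.  29.  60.  97.  96.  95.  96.  99.  96. 100.  61.  -2.   3.]
171 [ -2.  -3.   1.  -1. 107.  97.  97.  96.  95.  98.  95.  96.  65.   0.  -0.]
176 [  2.  72.  74.  69.  71.  60. 101.  98. 101.  92.  62. 100.  97.  57.   1.]
181 [ 1. 76. 76.  3. 57. 68. 59. 64. 65. 61. 63. 67. 54. 46.  0.]
186 [ 1.  2. -2. -3. 30. 61. 59. 63. 60. 55. 42. 29. 10.  1.  0.]
191 [-1.  2. -1.  1. 12. 61. 47. 33. 19.  2. -3.  3. -2. -5.  2.]
196 [ 1.  1. -4. -2.  1. 13. -2. nan -1. -1. -4. -1.  1. -3.  1.]
201 [-1.  1.  3. -1. -3. -3. -1. -2.  3. -1.  1.  2. -2. -2.  2.]
```

View pics/c1.png

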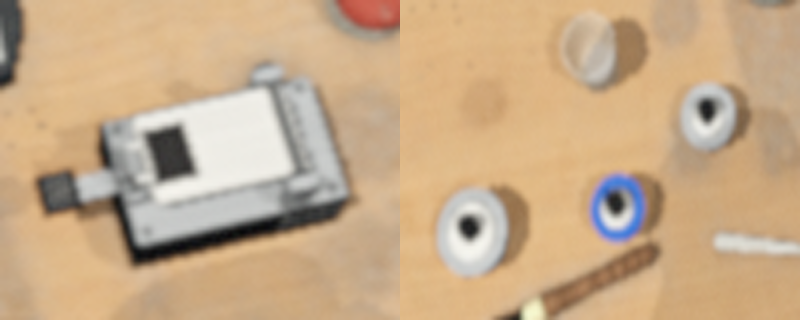

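```bash
cat > fit.py <<'E'
from h import *
from scipy.optimize import minimize
def H(l):
    x,y=l[:,0],l[:,1]; h=np.zeros(len(l))
    h[(x>-119)&(x<-62)&(abs(y)<7)]=.07
    h[(x>-62)&(x<88)&(abs(y)<47)]=.062
    h[(x>-119)&(x<-91)&(abs(y)<15)]=.074
    h[(x>-48)&(x<52)&(abs(y)<32)]=.096
    return h
def fit(f,x0):
    q=cloud(load(f)).reshape(-1,3); q=q[np.isfinite(q[:,0])]
    p=q[(np.hypot(q[:,0]-x0[0],q[:,1]-x0[1])<.15)&(q[:,2]<.125)]
    def cost(s):
        a=s[2]; d=(p[:,:2]-s[:2])*1000; l=np.c_[d@[np.cos(a),np.sin(a)],d@[-np.sin(a),np.cos(a)]]
        return np.minimum(abs(H(l)-p[:,2]),.03).mean()*1000
    best=None
    for a in np.linspace(-.3,.3,7):
        for k in range(2):
            s0=np.array([x0[0],x0[1],x0[2]+a])
            r=minimize(cost,s0,method='Nelder-Mead',options=dict(initial_simplex=s0+np.array([[0,0,0],[.015,0,0],[0,.015,0],[0,0,.1]]),maxiter=600))
            if best is None or r.fun<best.fun: best=r
    return best.x,best.fun
if __name__=='__main__':
    s,c=fit('t0',(.52,-.285,np.arctan2(-.108,.006)))
    print(s,np.degrees(s[2]),c)
    u=np.array([np.cos(s[2]),np.sin(s[2])])
    for n,x in [('pad',-105),('hinge',50),('lidfront',-30)]: print(n,s[:2]+u*x/1000)
    from scipy.spatial.transform import Rotation as R
    st=manip.sense(); print(R.from_quat(np.roll(st['tool_rot'],-1)).as_matrix().round(3))
E
python3 fit.py
```

```text
[ 0.52227327 -0.27878598 -1.50993625] -86.51297465672943 6.786903021050603
pad [ 0.5158869  -0.17398038]
hinge [ 0.52531439 -0.32869341]
lidfront [ 0.52044859 -0.24884152]
[[ 0.954  0.299 -0.   ]
 [ 0.299 -0.954  0.001]
 [-0.    -0.001 -1.   ]]
```

Slim is the capsule at (343,326): its flange measures 47.6 mm, against 60 mm for the other. The crop confirms it is plain steel with a 47 mm flange and no blue. I'll move above the thumb pad with the fingers shut and the jaws along the sealer's y.

```bash
python3 -m handwheel '[0,0,76,344,380,0,0, 0,0,76,344,380,0,0, 0,0,76,344,380,0,0, 0,0,76,344,380,0,0, 0,0,76,344,380,0,0, 0,0,76,344,380,0,0, 0,0,76,344,380,0,0, 0,0,76,344,380,-40,0, 0,0,76,344,380,-80,0, 0,0,76,344,380,-90,0]'
python3 - <<'E'
from h import *
d=snap('wrist','w0'); b=snap('top','t1')
im=cv2.imread('pics/t1.png'); cv2.imwrite('pics/w0b.png',np.hstack([cv2.resize(d['frame'][:,:,::-1],(400,300)),cv2.resize(im[120:220,260:393],(400,300),interpolation=cv2.INTER_CUBIC)]))
E
```

```text
time_s: 1.35
tool_pos: [0.5155, -0.1669, 0.1634]
tool_rot: [-0.002, 0.685, 0.729, -0.001]
contact_force: [0.5, 0.2, 0.5]
gripper_width: 0.0002
```

View pics/w0b.png

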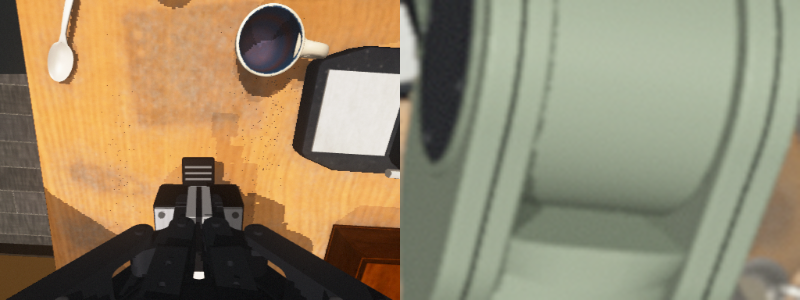

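Wrist view: the thumb pad is at about (198,170) in the half-scale view, in line with the fingers. I'll get the pad and sealer position from the wrist depth.

Run:
```python
from h import *
d=load('w0'); q=cloud(d)
for u,v in [(253,205),(240,205),(266,205),(253,222),(253,232)]: print((u,v),pt(d,u,v).round(4))
m=(abs(q[...,2]-.073)<.006)&(np.hypot(q[...,0]-.516,q[...,1]+.174)<.035)
p=q[m]; print(len(p),p.min(0),p.max(0))
```

```text
(253, 205) [ 0.5142 -0.1625  0.0744]
(240, 205) [ 0.5051 -0.1632  0.0739]
(266, 205) [ 0.5233 -0.162   0.074 ]
(253, 222) [ 0.515  -0.1752  0.0748]
(253, 232) [ 0.5155 -0.1833  0.0742]
1549 [ 0.4999624  -0.19089036  0.06905605] [ 0.53100144 -0.15941376  0.07664966]
```

```bash
python3 -m handwheel '[0,0,0,0,0,-55,0, 0,0,0,0,0,-66,0, 0,0,0,0,0,-72,0, 0,0,0,0,0,-76,0, 0,0,0,0,0,-76,0]'
```

```text
time_s: 2.08
tool_pos: [0.5157, -0.1693, 0.0904]
tool_rot: [-0.0, 0.686, 0.728, -0.001]
contact_force: [0.9, 0.8, 0.8]
gripper_width: -0.0
```

```bash
python3 -m handwheel '[0,0,0,0,2,-6,0, 0,0,0,0,2,-6,0, 0,0,0,0,2,-6,0]'; python3 -m handwheel '[0,0,0,0,2,60,0, 0,0,0,0,10,120,0, 0,0,0,0,10,120,0,0,0,0,0,10,120,0]'
python3 - <<'E'
from h import *
d=snap('wrist','w1'); s=snap('scene','s1')
im=s['frame'][130:200,230:323,::-1]
cv2.imwrite('pics/v1.png',np.hstack([cv2.resize(d['frame'][:,:,::-1],(400,300)),cv2.resize(im,(400,300),interpolation=cv2.INTER_CUBIC)]))
E
```

```text
time_s: 2.45
tool_pos: [0.5159, -0.1671, 0.0845]
tool_rot: [-0.0, 0.686, 0.728, -0.001]
contact_force: [0.5, 1.6, 1.7]
gripper_width: 0.0004
time_s: 2.95
tool_pos: [0.5156, -0.1572, 0.2042]
tool_rot: [-0.0, 0.686, 0.728, -0.001]
contact_force: [-0.6, 0.0, -1.6]
gripper_width: -0.0001
```

View pics/v1.png

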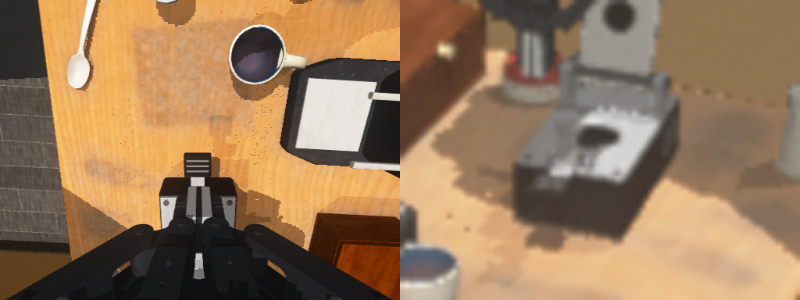

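The lid has popped open (scene crop). Next I'll move above the slim capsule.

```bash
python3 -m handwheel '[0,0,0,-44,168,0,50, 0,0,0,-44,168,0,50, 0,0,0,-44,168,0,50, 0,0,0,-44,168,-40,50, 0,0,0,-44,168,-60,50, 0,0,0,-44,168,-60,50]'
python3 - <<'E'
from h import *
d=snap('wrist','w2'); q=cloud(d); c=np.array([.4715,.0112]); 
for lo,hi in [(.030,.041),(.047,.062)]:
    m=(np.hypot(q[...,0]-c[0],q[...,1]-c[1])<.04)&(q[...,2]>lo)&(q[...,2]<hi); p=q[m]
    (cx,cy),r=cv2.minEnclosingCircle(p[:,:2].astype(np.float32)); print(len(p),cx,cy,2*r,p[:,:2].mean(0),np.percentile(p[:,2],95))
E
```

```text
time_s: 3.8
tool_pos: [0.4706, 0.0109, 0.142]
tool_rot: [-0.002, 0.686, 0.728, -0.002]
contact_force: [-0.9, -0.1, 1.3]
gripper_width: 0.0497
2184 0.4716777503490448 0.010724007152020931 0.04753771796822548 [0.47183405 0.01346627] 0.039213349484912945
532 0.47190016508102417 0.011023539118468761 0.018125593662261963 [0.47174994 0.01234098] 0.05593291046679408
```

View pics/w2.png

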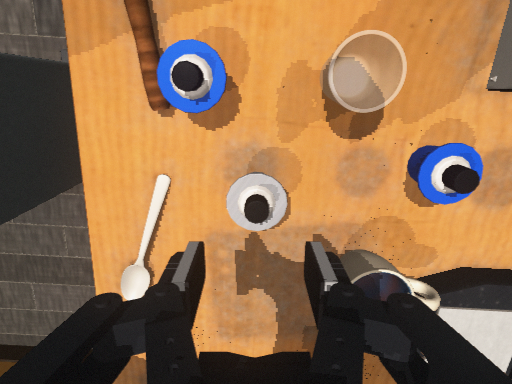

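Wrist view: the steel capsule's knob is at (257,210) with a 47.5 mm flange, between the blue ones at (192,76) and (450,175). I'll descend and grip it.

```bash
python3 -m handwheel '[0,0,0,1,0,-50,50, 0,0,0,1,0,-70,40, 0,0,0,1,0,-76,40, 0,0,0,1,0,-76,30, 0,0,0,1,0,-76,10, 0,0,0,1,0,-76,0, 0,0,0,1,0,-76,0, 0,0,0,1,0,-76,0]'
```

```text
time_s: 4.85
tool_pos: [0.4724, 0.0107, 0.0681]
tool_rot: [-0.001, 0.686, 0.728, -0.001]
contact_force: [-1.9, -0.0, 7.4]
gripper_width: 0.0153
```

```bash
python3 -m handwheel '[0,0,0,0,0,40,0, 0,0,0,0,0,90,0, 0,0,0,0,0,130,0, 0,0,0,0,0,130,0]'
python3 - <<'E'
from h import *
d=snap('wrist','w3'); q=cloud(d)
s=manip.sense(); t=s['tool_pos']; print(t,s['gripper_width'])
m=(np.hypot(q[...,0]-t[0],q[...,1]-t[1])<.035)&(q[...,2]>.13)&(q[...,2]<.18)
p=q[m]; print(len(p)); 
for lo in np.arange(.13,.18,.005):
    k=p[(p[:,2]>lo)&(p[:,2]<lo+.005)]; 
    if len(k)>5: print(round(lo,3),len(k),k.min(0).round(4),k.max(0).round(4))
im=d['frame'][:,:,::-1]; cv2.imwrite('pics/w3c.png',cv2.resize(im[150:330,140:380],(720,540)))
E
```

```text
time_s: 5.35
tool_pos: [0.4733, 0.0106, 0.2011]
tool_rot: [0.001, 0.686, 0.727, 0.001]
contact_force: [0.8, -0.3, -1.4]
gripper_width: 0.015
[0.47280414 0.01053399 0.19944133] 0.015239826888671183
2789
0.13 6 [0.4598 0.0193 0.1338] [0.4843 0.0262 0.1349]
0.135 74 [0.4595 0.0197 0.1352] [0.4862 0.0271 0.1399]
0.14 82 [0.4597 0.0202 0.14  ] [0.4844 0.0277 0.145 ]
0.145 77 [0.4617 0.023  0.145 ] [0.4834 0.0281 0.1499]
0.15 14 [0.4674 0.027  0.1501] [0.4777 0.0286 0.1536]
0.165 1756 [ 0.4504 -0.0125  0.1659] [0.4965 0.0342 0.17  ]
0.17 616 [ 0.4517 -0.0109  0.17  ] [0.4962 0.0338 0.175 ]
0.175 164 [0.4591 0.015  0.175 ] [0.4872 0.0236 0.18  ]
```

View pics/w3c.png

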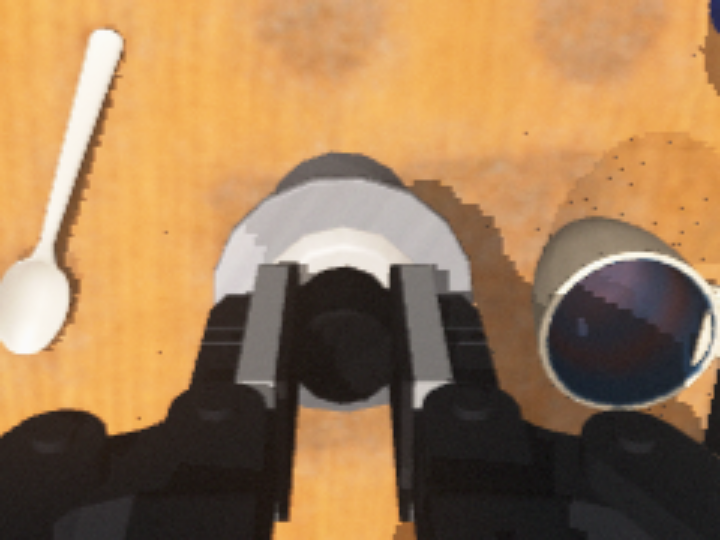

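Capsule held upright and centred. I'll refine the cradle from the top and scene depth now that the lid is open.

Run:
```python
from h import *
c=np.array([.522,-.279])
w=get_image
for n in ['top','scene']:
    d=snap(n,n+'4'); q=cloud(d); r=np.hypot(q[...,0]-c[0],q[...,1]-c[1])
    m=(r<.03)&(q[...,2]<.053)&(q[...,2]>.02); print(n,'hole',m.sum(),(r<.03).sum(), q[m].mean(0) if m.any() else '',q[m].min(0) if m.any() else '',q[m].max(0) if m.any() else '')
    g=np.median(d['frame'][(r<.04)].astype(int),0); 
    v,u=np.nonzero(r<.06); print(g,u.min(),u.max(),v.min(),v.max())
a=load('top4')['frame'][:,:,::-1]; b=load('scene4')['frame'][:,:,::-1]
cv2.imwrite('pics/v4.png',np.hstack([cv2.resize(a[135:210,270:370],(400,300),interpolation=cv2.INTER_CUBIC),cv2.resize(b[130:200,230:323],(400,300),interpolation=cv2.INTER_CUBIC)]))
```

```text
top hole 166 355 [ 0.53013308 -0.28305211  0.03796598] [ 0.5108049  -0.30132485  0.02033187] [ 0.54625063 -0.26239336  0.05279482]
[136. 138. 137.] 300 347 148 198
scene hole 38 83 [ 0.52492539 -0.29749748  0.04393073] [ 0.50401351 -0.30561223  0.03231797] [ 0.53949079 -0.28713375  0.05267864]
[115. 113. 111.] 261 290 132 185
```

View pics/v4.png

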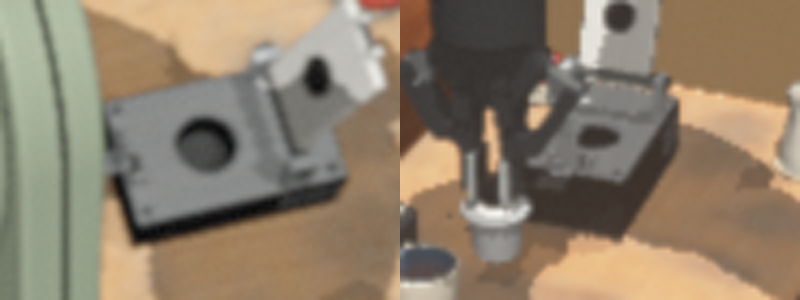

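Top crop: the hole mouth is centred at about (206,144), i.e. full-frame (321.5,171). I'll project that onto the plate height.

Run:
```python
from h import *
d=load('top4');K=d['camera_matrix'];T=d['T']
def onz(u,v,z):
    r=T[:3,:3]@[(u-K[0,2])/K[0,0],-(v-K[1,2])/K[1,1],-1]; return T[:3,3]+r*(z-T[2,3])/r[2]
f=lambda x,y:(270+(x+.5)/4-.5,135+(y+.5)/4-.5)
for n,p in dict(hole=(206,144),left=(175,144),right=(238,144),top=(206,117),bot=(206,171),c1=(106,103),c2=(135,240),c3=(345,178)).items(): print(n,onz(*f(*p),.062).round(4))
# dark hole segmentation, gray
g=cv2.cvtColor(d['frame'],cv2.COLOR_RGB2GRAY)[155:188,305:338]
q=cloud(d)[155:188,305:338]
m=(q[...,2]<.052); n,l,s,ce=cv2.connectedComponentsWithStats(((g<95)).astype(np.uint8)); print(s,ce)
np.set_printoptions(linewidth=250); print(g[::2])
```

```text
hole [ 0.5218 -0.2796  0.062 ]
left [ 0.5256 -0.2588  0.062 ]
right [ 0.5179 -0.3011  0.062 ]
top [ 0.5412 -0.284   0.062 ]
bot [ 0.5027 -0.2753  0.062 ]
c1 [ 0.5637 -0.2187  0.062 ]
c2 [ 0.4631 -0.2176  0.062 ]
c3 [ 0.4809 -0.3666  0.062 ]
[[  0   0  33  33 884]
 [  9   9  15  14 164]
 [ 17  29  16   4  41]] [[15.46153846 15.40158371]
 [16.31707317 15.47560976]
 [26.34146341 31.        ]]
[[134 134 133 133 131 129 129 121 114 110 112 113 118 122 123 127 131 134 135 137 138 136 130 123 115 116 111 112 129 157 162 146 131]
 [126 124 122 122 124 126 126 128 132 132 136 135 139 141 140 141 141 141 142 141 140 143 142 132 125 118 117 117 123 136 151 141 115]
 [135 133 137 138 139 138 139 140 139 139 142 140 140 140 141 142 143 142 143 142 142 144 144 139 129 120 116 117 120 129 138 134 115]
 [139 139 139 138 140 140 139 141 141 141 141 141 144 143 143 143 141 142 143 144 141 143 142 140 134 122 119 117 118 122 132 138 126]
 [140 140 141 140 142 142 141 141 141 140 143 140 136 128 127 121 121 125 127 135 138 141 142 143 140 137 126 119 114 118 127 136 136]
 [140 140 139 140 139 140 142 14
[... 888 characters left out ...]
136 128 120 116 115 115]
 [132 133 138 140 142 143 142 141 141 141 144 143 141 140 138 136 136 135 134 135 138 141 140 140 138 139 138 138 137 135 127 121 116]
 [133 136 139 142 141 141 141 139 143 142 141 140 141 141 142 141 138 140 139 140 141 138 140 139 139 139 141 140 140 141 139 137 137]
 [145 143 143 143 142 142 141 140 141 141 141 139 141 141 140 140 138 140 139 140 142 142 140 141 139 139 138 136 132 128 123 113 103]
 [141 140 139 141 140 142 141 141 140 140 140 141 141 140 141 142 142 139 137 133 131 126 119 109  99  87  78  66  54  44  33  23  24]
 [121 111 116 131 140 142 143 142 139 138 135 133 130 123 117 106  95  82  72  61  50  37  34  25  21  19  14  17  10  19  21  21  26]]
```

```bash
python3 -m handwheel '[0,0,0,8,-45,15,0, 0,0,0,16,-95,20,0, 0,0,0,25,-150,20,0, 0,0,0,34,-200,20,0, 0,0,0,42,-250,20,0, 0,0,0,47,-280,20,0, 0,0,0,48.5,-290,15,0, 0,0,0,48.5,-290,0,0, 0,0,0,48.5,-290,-20,0, 0,0,0,48.5,-290,-20,0]'
python3 - <<'E'
from h import *
d=snap('wrist','w5'); s=manip.sense(); t=s['tool_pos']; print(t,s['gripper_width'])
q=cloud(d); m=(np.hypot(q[...,0]-t[0],q[...,1]-t[1])<.035)&(abs(q[...,2]-(t[2]-.034))<.006); p=q[m]; print(len(p),p.min(0),p.max(0))
cv2.imwrite('pics/w5.png',cv2.resize(d['frame'][120:340,100:400,::-1],(600,440)))
E
```

```text
time_s: 6.75
tool_pos: [0.5202, -0.2777, 0.176]
tool_rot: [-0.003, 0.685, 0.728, -0.002]
contact_force: [0.7, 0.0, 0.0]
gripper_width: 0.0151
[ 0.52063771 -0.27807748  0.17718913] 0.015380519981697349
2359 [ 0.49704496 -0.30073522  0.14106174] [ 0.54334214 -0.2541337   0.14916448]
```

View pics/w5.png

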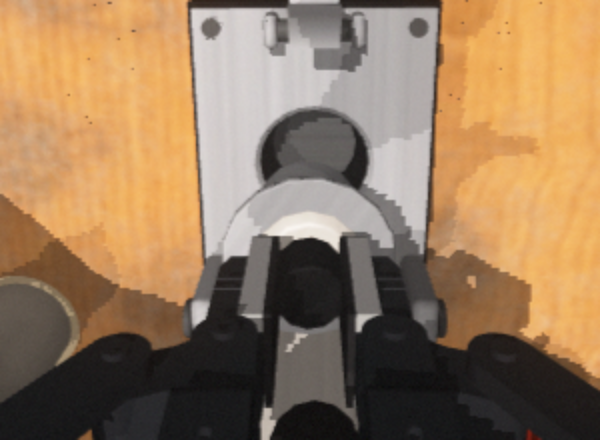

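Run:
```python
from h import *
d=load('w5');K=d['camera_matrix'];T=d['T']
def onz(u,v,z):
    r=T[:3,:3]@[(u-K[0,2])/K[0,0],-(v-K[1,2])/K[1,1],-1]; return T[:3,3]+r*(z-T[2,3])/r[2]
f=lambda x,y:(100+x/2,120+y/2)
P=[onz(*f(*p),.062)[:2] for p in [(314,107),(257,158),(370,158),(280,117),(350,117),(264,135),(363,135)]]
P=np.array(P)
from scipy.optimize import least_squares
print(least_squares(lambda s:np.hypot(*(P-s).T)-.0215-.0005,[.522,-.279]).x, least_squares(lambda s:np.hypot(*(P-s[:2]).T)-s[2],[.522,-.279,.02]).x)
```

```text
[ 0.5218285  -0.27842692] [ 0.52183788 -0.27858442  0.02211845]
```

```bash
python3 -m handwheel '[0,0,0,1.6,-1.1,-15,0, 0,0,0,1.6,-1.1,-35,0, 0,0,0,1.6,-1.1,-50,0, 0,0,0,1.6,-1.1,-60,0, 0,0,0,1.6,-1.1,-67,0, 0,0,0,1.6,-1.1,-70,0, 0,0,0,1.6,-1.1,-70,0]'
```

```text
time_s: 7.68
tool_pos: [0.5223, -0.2792, 0.1073]
tool_rot: [-0.002, 0.686, 0.728, -0.001]
contact_force: [0.4, -1.1, -0.8]
gripper_width: 0.0149
```

```bash
python3 -m handwheel '[0,0,0,0,0,-2,0, 0,0,0,0,0,-2,0, 0,0,0,0,0,-2,20, 0,0,0,0,0,-2,40, 0,0,0,0,0,-2,40, 0,0,0,0,0,20,40, 0,0,0,0,0,70,40, 0,0,0,0,0,120,40, 0,0,0,0,0,120,40]'
python3 - <<'E'
from h import *
d=snap('wrist','w6'); q=cloud(d); c=[.522,-.279]; r=np.hypot(q[...,0]-c[0],q[...,1]-c[1])
for lo,hi in [(.067,.079),(.084,.1)]:
    p=q[(r<.028)&(q[...,2]>lo)&(q[...,2]<hi)]; print(len(p),p.min(0).round(4),p.max(0).round(4),np.median(p[:,2]))
p=q[(r<.04)&(abs(q[...,2]-.071)<.003)]
A=np.c_[p[:,:2]-c,np.ones(len(p))]; print(np.linalg.lstsq(A,p[:,2],rcond=None)[0])
E
```

```text
time_s: 8.8
tool_pos: [0.5233, -0.2796, 0.2307]
tool_rot: [0.001, 0.686, 0.728, -0.001]
contact_force: [-0.9, -0.6, -0.8]
gripper_width: 0.0402
1562 [ 0.4987 -0.3021  0.0705] [ 0.5447 -0.2558  0.0787] 0.07331349024296063
350 [ 0.5128 -0.2871  0.084 ] [ 0.5303 -0.2699  0.0939] 0.09181960152755117
[2.85918705e-05 3.52752409e-04 7.29744457e-02]
```

The capsule stands in the cradle: flange top at 73 mm, level and centred. Next I'll go over the lid to behind it.

```bash
python3 -m handwheel '[0,0,0,0,0,50,0, 0,0,0,0,0,55,0, 0,0,0,3,-50,55,0, 0,0,0,6,-105,55,0, 0,0,0,7,-128,55,0, 0,0,0,7,-128,55,0, 0,0,0,7,-128,10,0, 0,0,0,7,-128,-40,0, 0,0,0,7,-128,-56,0, 0,0,0,7,-128,-56,0]'
python3 - <<'E'
from h import *
d=snap('wrist','w7'); s=snap('scene','s7')
cv2.imwrite('pics/v7.png',np.hstack([cv2.resize(d['frame'][:,:,::-1],(400,300)),cv2.resize(s['frame'][110:200,230:350,::-1],(400,300),interpolation=cv2.INTER_CUBIC)]))
E
```

```text
time_s: 10.1
tool_pos: [0.5298, -0.4069, 0.1727]
tool_rot: [-0.001, 0.685, 0.728, -0.001]
contact_force: [-0.3, -0.2, 0.6]
gripper_width: 0.0003
```

View pics/v7.png

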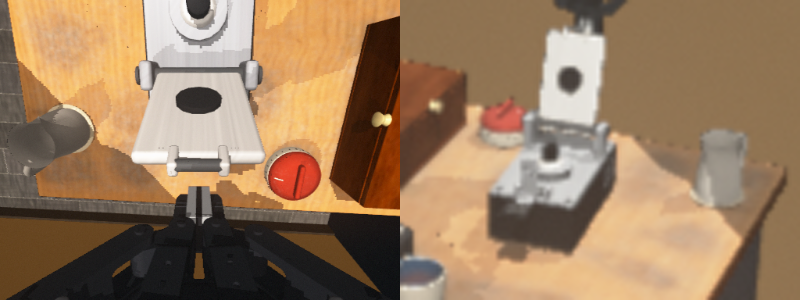

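Wrist view: the fingers (198,200) are centred behind the open lid, whose striker is at (198,165). Now I'll swing it over.

```bash
python3 -m handwheel '[0,0,0,-2,34,17,0, 0,0,0,-3,48,21,0, 0,0,0,-4,61,24,0, 0,0,0,-4.5,73,24,0, 0,0,0,-5,84,22,0, 0,0,0,-6,96,19,0, 0,0,0,-6.5,107,13,0, 0,0,0,-7,116,7,0, 0,0,0,-7.7,125,-1,0, 0,0,0,-8,135,-14,0]'
```

```text
time_s: 11.45
tool_pos: [0.5223, -0.272, 0.1599]
tool_rot: [0.0, 0.686, 0.728, -0.001]
contact_force: [-0.1, -3.3, 1.4]
gripper_width: -0.0003
```

Run:
```python
from h import *
d=snap('wrist','w8'); s=snap('scene','s8'); print(manip.sense()['tool_pos'])
cv2.imwrite('pics/v8.png',np.hstack([cv2.resize(d['frame'][:,:,::-1],(400,300)),cv2.resize(s['frame'][110:200,230:350,::-1],(400,300),interpolation=cv2.INTER_CUBIC)]))
```

```text
[ 0.52204742 -0.27116478  0.15909828]
```

View pics/v8.png

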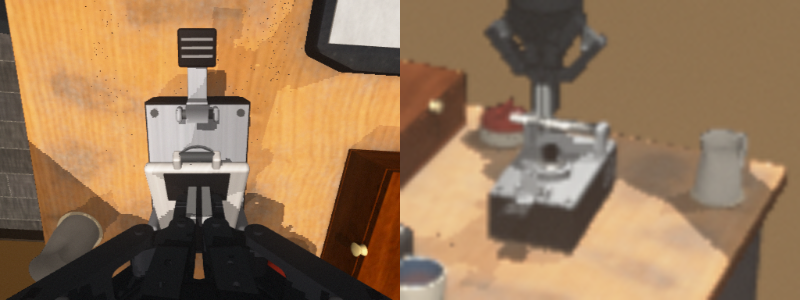

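The lid is most of the way down, with the fingers on its rubber patch at (200,187). I'll keep going down.

```bash
python3 -m handwheel '[0,0,0,-0.4,7,-14,0, 0,0,0,-0.6,10,-21,0, 0,0,0,-0.8,13,-27,0, 0,0,0,-0.9,15,-32,0, 0,0,0,-1,17,-36,0, 0,0,0,-1,17,-39,0, 0,0,0,-1,17,-39,0]'
```

```text
time_s: 12.42
tool_pos: [0.5213, -0.2542, 0.1209]
tool_rot: [-0.0, 0.685, 0.728, -0.001]
contact_force: [-4.3, -0.2, 15.8]
gripper_width: -0.0001
```

```bash
python3 -m handwheel '[0,0,0,0,0,-1.5,0, 0,0,0,0,0,-2.5,0, 0,0,0,0,0,-2.5,0]'
```

```text
time_s: 12.8
tool_pos: [0.5214, -0.2542, 0.1204]
tool_rot: [0.0, 0.685, 0.728, -0.001]
contact_force: [-11.9, 3.2, 42.8]
gripper_width: 0.0001
```

Hard stop reached. I'll lift off and check.

```bash
python3 -m handwheel '[0,0,0,0,0,10,0, 0,0,0,0,0,60,0, 0,0,0,0,0,120,0, 0,0,0,0,-40,130,0, 0,0,0,0,-60,130,0, 0,0,0,0,-60,130,0]'
python3 - <<'E'
from h import *
d=snap('wrist','w9'); s=snap('scene','s9'); st=manip.sense(); print(st['tool_pos'],st['contact_force'])
q=cloud(d); c=np.array([.522,-.279]); u=np.array([.061,-.998]); n=np.array([.998,.061])
l=np.stack([(q[...,:2]-c)@u,(q[...,:2]-c)@n],-1)
m=(l[...,0]>-44)&(l[...,0]>-.044)&(l[...,0]<.03)&(abs(l[...,1])<.028)&(q[...,2]<.13)&(q[...,2]>.08); p=q[m]
k=np.polyfit(l[m][:,0],p[:,2],1); print('lid slope(rad), z at hinge',-k[0],np.polyval(k,.05),len(p))
pd=(l[...,0]>-.115)&(l[...,0]<-.095)&(abs(l[...,1])<.012); print('pad z',np.median(q[pd][:,2]),pd.sum())
b=cv2.resize(d['frame'][:,:,::-1],(400,300))
cv2.imwrite('pics/v9.png',np.hstack([b,cv2.resize(s['frame'][110:200,230:350,::-1],(400,300),interpolation=cv2.INTER_CUBIC)]))
E
```

```text
time_s: 13.55
tool_pos: [0.521, -0.3152, 0.2501]
tool_rot: [0.0, 0.686, 0.728, -0.001]
contact_force: [0.7, 0.2, -0.3]
gripper_width: 0.0001
[ 0.5215267  -0.31326675  0.25020487] [0.45127883 0.46609427 0.53589945]
lid slope(rad), z at hinge 0.03107070332262253 0.09555700713110334 5618
pad z 0.07448316548686207 821
```

View pics/v9.png

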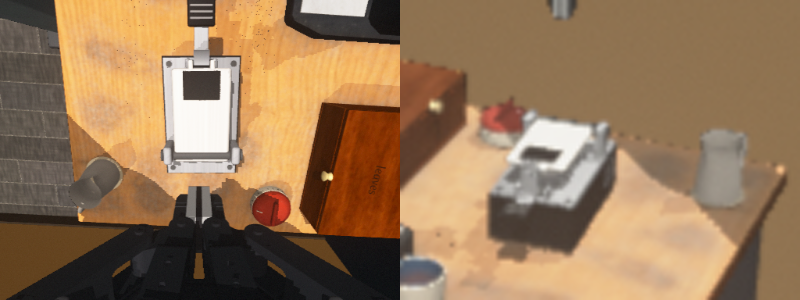

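The lid stays shut at about 0.03 rad and the latch pad is back at rest height. Nothing is being touched, so I'll hand in.

```bash
python3 -c "
from rig import manip; manip.job_done()"
```

```text
the job is handed in; nothing more can be done
```

The job is handed in at about 13.6 s of the 58 s allowed: the slim capsule is in the cradle and the lid is latched down over it. No verdict is reported.

- **Latch and lid:** I pressed the thumb latch and the lid popped fully open, confirmed in the picture.
- **Capsule:** I picked the steel capsule with the 47.5 mm flange. I stood it in the cradle, knob up, and let go. It stood level and centred to within about 1 mm, with the flange top at 73 mm as expected before pressing.
- **Closing:** I swung the lid over from behind and pushed it to its hard stop. The last push reached about 43 N at the fingertips, more than the 6 to 12 N expected but well under the 120 N wrist limit.
- **Last checks after lifting off:** The lid stayed down at about 0.03 rad, at the upper end of the latched range (0.01 to 0.03) and under the 0.05 limit. The pad was at 74.5 mm, so the latch is at rest, and nothing touched the arm.
- **Not checked directly:** I could not see the capsule's seating under the shut lid, so fully home is inferred from the lid angle. I did not re-measure the wide capsule or the bystanders at the end. None of my moves went near the wide capsule, and I saw no bystander disturbed.

No check failed or clearly disagreed. The knob did read 15 mm between the fingers instead of 18 mm, but the hold was firm and upright.

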